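# Stand the ballasted float heavy end down

### The arm

A 7-joint arm with a two-finger parallel gripper is mounted at the origin on the work surface; the furniture and walls round the work are solid. World frame = base frame: x ahead of the robot, y to its left, z up, the work surface at z = 0. Lengths are in m, angles in rad, forces in N, time in s.
With the tool pointing down it reaches from about 0.4 to 0.85 m from the base axis. Payload 10.4 kg.
Tool frame: the origin (TCP) lies at the very end of the fingers, on their centre line; the grasp point (between the pads) lies manip.grip_depth behind it (manip.grip_depth is the distance from the TCP to the grasp point, in m); z points along the fingers, x is the direction in which the jaws open and shut, and the axes are right-handed (so a half turn about z gives the same grasp; the last joint's range is limited). The gripper opens to 85 mm and grips with 20 to 120 N. Pads are 22 mm wide; open, the fingers measure 114 mm over their backs; the gripper's body (76 mm by 85 mm) begins 54 mm behind the grasp point. The pads swing forward as they close: fully open they stand 13 mm farther back than shut.
Start: joints at [-1.364, 0.332, -0.065, 1.46, 0.022, 1.35, -0.088], TCP at [0.142, 0.609, 0.231] pointing down, gripper open.
Joint ranges: [-2.6, 2.6], [-0.5, 2.12], [-1.47, 1.34], [0.16, 2.42], [-1.27, 4.41], [0.06, 2.06], [-2.6, 2.6]. Speed limits (rad/s): [2.22, 2.22, 2.79, 2.79, 3.14, 3.14, 3.14].

### API

Orientations are given as a 3x3 rotation matrix whose columns are the frame's x, y, z axes.
In Python, from rig import get_obs, snapshot, get_calibration, manip gives the robot as it stands. The module is installed in compiled form; this text tells all that it offers.
- The arm moves only by the tool play_rows, never from a script. Its argument "motion" is a list that holds one entry, the list of rows, each a list of 7 numbers: the shift along the tool's x, y, z in units of 40 mm (1.0 is 40 mm), then the turn, a rotation vector about the tool's x, y, z in units of 10 degrees (1.0 is 10 degrees), then the opening, from 0 (shut) to 1 (fully open). A call has 1 to 12 rows; each row shifts and turns the commanded pose from where the row before left it, along the tool's axes as they then stand; what a row does not reach is not made up. A row lasts 1/8 s, in which the tool goes at most 62.5 mm and 10.7 degrees, less where a joint would pass 70% of its speed; a pose out of reach is approached as far as the arm can. A call is refused whole if a number of a shift passes 1 or a number of a turn 1, either way. A call with a gripper value outside its range is refused whole. The fingers move at their own pace and stop on an object; "squeeze" is the grip in N (left out, the last holds). Time passes only in rows, so rows that do not move let the fingers close. It gives the time, the measured TCP pose, the force and the opening at its end, in the units of the state.
- get_obs(): the state, without advancing time (a new reading comes with each control period).
- snapshot(name): name is "scene" or "top" or "wrist"; returns (picture, depth): 420x560x3 uint8, red, green, blue; 420x560 float32, m along the optical axis (not along the pixel's ray), 0 where there is no reading.
- get_calibration(name): a dict with "fx", "fy", "cx", "cy" (pixels), "world_to_cam" (4x4, takes a point from world to camera coordinates). Camera axes: x right, y down, z forward; pixel columns grow to the right and rows downward; lengths in m; the calibration is good to about 2 mm. A picture is of the moment at which its call begins: read the wrist's pose just before it. get_calibration takes no time and is no camera call; for the wrist camera it gives the pose at the moment of the call.
- manip.hand_in(): hands the job in, once; it reports no verdict.
The state is a dict: "t": time; "joints": joint angles; "joint_vel": joint speeds; "effort": joint torques, N m; "position": TCP position; "tcp_rot": TCP orientation; "force": force on the tool from outside, world axes, zero at the start; "ft_torque": the same for the moment, N m; "width": finger opening in m.
Only numpy, scipy, OpenCV 4.12 (cv2) and the standard library are available. Lean on these libraries where they do the work, as an engineer would, in place of code of your own. Each camera call takes 0.05 s, during which the arm holds its last target. There are 200 camera calls.

### The job

The white level float with the two orange end caps has ballast sealed into one end, and nothing on the outside shows which. Pinch it by the two steel swivel buttons at its middle and lift it clear of the bench so that it turns in the grip and its heavy end swings down; then, without letting it drop, set it upright, heavy end down, in the middle of the square aluminium tray and let go.

Things in the scene. Friction and masses are not known exactly. Their poses are not given: they have to be found in the camera images.
- float: Level float, about 0.2 kg: white tube 26 mm thick, a square orange cap 34 x 34 x 16 mm at each end, 90 mm long in all; starts lying on the bench. Origin: underside of its middle, 17 mm from point float_center along its -z; x along the tube. The ends look alike and either may be the heavy one; the weight lies about 30 mm from the middle toward it. Standing on an end, its middle is 45 mm up.
- float_center (a point): Middle of the float, on its swivel pin; x along the tube, y along the pin (level). A round steel button, 20 mm across, sits on either side of the tube; outer faces 46 mm apart. Pinched across y from above and lifted, the tube turns freely on the pin until the heavy end hangs down, still within a second; its light half (45 mm long, 34 mm wide) then stands up between the fingers.
- tray_floor (a point): Middle of the floor of the tray, on top of its dark rubber mat, 8 mm above the bench. The tray is a square aluminium tray, fixed to the bench, 100 x 100 mm outside, 90 x 90 mm inside, rim 16 mm above the bench. Its x and y axes run along its sides, z up.
Not all that is in view belongs to the job. What is shaped like the part that bears tray_floor but purple is not meant.

How it is judged:
By the outcome, as a careful person would: the job done as asked, in the order asked, and still so for the second after the job is handed in, with the robot touching nothing.
It also fails if it takes over 51 s, if anything falls off the work surface, if the arm or the gripper's body presses on something with over 40 N, if the wrist force passes 120 N, or if a joint passes its speed limit or range.

## Working session

There is one attempt and no reset: what is moved stays moved. The work goes in short steps, Python scripts to look and compute and a tool call to move; the robot and the scene stay as the last step left them, time stands still between calls to the robot, and variables do not carry over. Pictures are saved under pics/ and viewed, on a budget of 10 in all, crops included, one or two more only if the job needs it, and the job is handed in when it is done.

Besides the shell and the picture viewer there is one more tool, called after ">>>" by a JSON object that holds its "method" and its "body". play_rows: Moves the arm, as the interface text tells. Its arguments: {"type":"object","properties":{"motion":{"type":"array","items":{"type":"array","items":{"type":"array","items":{"type":"number"}}}},"squeeze":{"type":"number"}},"required":["motion"]}

```bash
mkdir -p pics; cat > h.py <<'E'
import numpy as np, cv2
from rig import get_obs, snapshot, get_calibration, manip
def save(n,im,s=1): cv2.imwrite('pics/'+n,cv2.resize(im[:,:,::-1],None,fx=s,fy=s,interpolation=cv2.INTER_CUBIC))
def world(c,d,u,v):
    z=d[v,u]; p=[(u-c['cx'])*z/c['fx'],(v-c['cy'])*z/c['fy'],z,1]
    return (np.linalg.inv(c['world_to_cam'])@p)[:3]
E
python3 - <<'E'
from h import *
o=get_obs(); print(o['t'],o['position'],o['tcp_rot'].round(3) if hasattr(o['tcp_rot'],'round') else o['tcp_rot'],o['width'],manip.grip_depth)
for n in('top','scene'):
    c=get_calibration(n); im,d=snapshot(n); np.savez(n,im=im,d=d); save(n+'.png',im); print(n,np.linalg.inv(c['world_to_cam']).round(3).tolist(),c['fx'])
E
```

```text
0.0 [0.14228582 0.60820003 0.23051894] [[ 0.228  0.974 -0.   ]
 [ 0.974 -0.228 -0.001]
 [-0.001  0.    -1.   ]] 0.0854016541244861 0.0187
top [[-0.011, -0.998, 0.066, 0.372], [-1.0, 0.011, 0.005, 0.01], [-0.005, -0.066, -0.998, 0.916], [0.0, 0.0, 0.0, 1.0]] 486.4073766942327
scene [[-0.585, -0.723, 0.368, 0.132], [-0.811, 0.518, -0.272, 0.221], [0.006, -0.458, -0.889, 0.804], [0.0, 0.0, 0.0, 1.0]] 427.60768430434786
```

View pics/top.png

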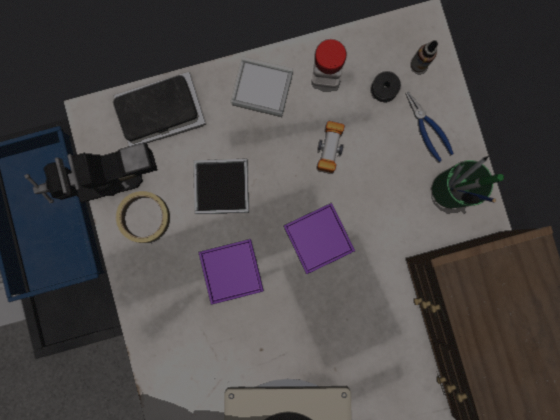

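View pics/scene.png

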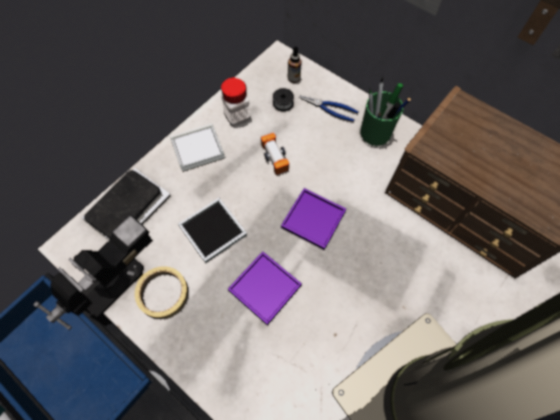

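Float: only the white tube with orange caps at top (331,146). Tray candidates in the top view: the aluminium one with the dark mat (221,186), a plain silver square at (263,88), and purple ones at (319,238) and (231,271). By the description I choose (221,186), and check it in a close crop.

```bash
python3 - <<'E'
from h import *
z=np.load('top.npz'); save('crop.png',z['im'][60:225,180:380],4)
c=get_calibration('top')
for u,v in[(335,127),(327,166),(331,146),(320,146),(341,150),(221,186),(198,186),(221,161),(263,88),(280,200)]: print(u,v,world(c,z['d'],u,v).round(4))
E
```

```text
335 127 [ 0.5907 -0.0925  0.0324]
327 166 [ 0.5183 -0.0764  0.0333]
331 146 [ 0.5559 -0.0848  0.0299]
320 146 [ 0.5564 -0.0646  0.0289]
341 150 [ 0.5493 -0.1037  0.0246]
221 186 [0.4869 0.1209 0.0081]
198 186 [0.4875 0.1643 0.007 ]
221 161 [0.5331 0.1199 0.0151]
263 88 [0.6727 0.0401 0.011 ]
280 200 [ 0.46    0.0103 -0.0008]
```

View pics/crop.png

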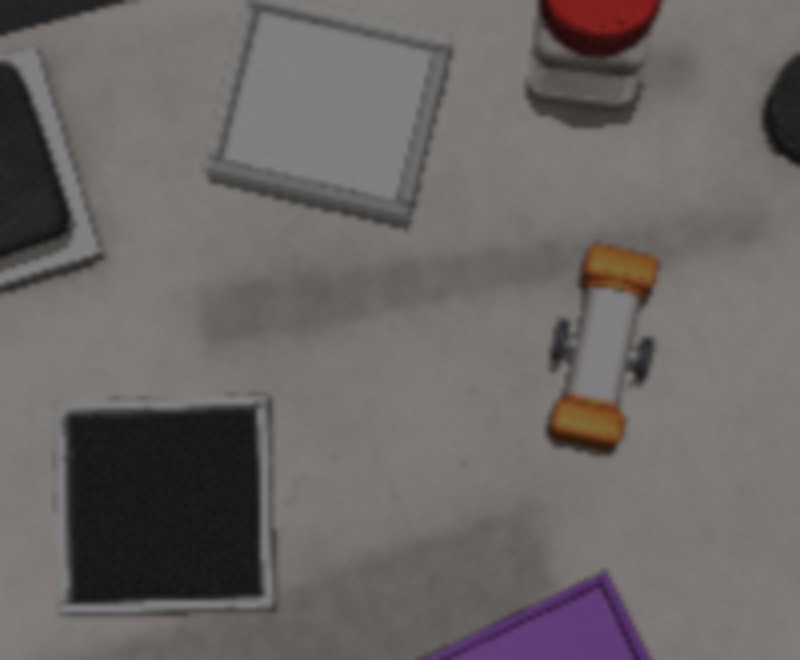

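```bash
cat >> h.py <<'E'
def ray(c,u,v,z):
    T=np.linalg.inv(c['world_to_cam']); d=T[:3,:3]@[(u-c['cx'])/c['fx'],(v-c['cy'])/c['fy'],1]
    return T[:3,3]+d*(z-T[2,3])/d[2]
def togo(p,xdir):
    """units to go to TCP p with tool down, tool x along xdir (xy), in present tool axes"""
    from scipy.spatial.transform import Rotation as R
    o=get_obs(); M=np.array(o['tcp_rot']); x=np.array([*xdir,0.]); x/=np.linalg.norm(x)
    if x@M[:,0]<0: x=-x
    W=np.c_[x,np.cross([0,0,-1],x),[0,0,-1]]
    print('shift',(M.T@(np.array(p)-o['position'])/.04).round(3),'turn',np.degrees(R.from_matrix(M.T@W).as_rotvec()/10).round(3),'pos',np.round(o['position'],4),'w',round(o['width'],4),'F',np.round(o['force'],2),'t',o['t'])
E
python3 - <<'E'
from h import *
c=get_calibration('top'); f=lambda u,v,z: ray(c,180+u/4,60+v/4,z)
R=[f(*q,.016) for q in[(60,400),(270,397),(272,608),(62,612)]]; print('tray',np.mean(R,0),np.round(R,4).tolist())
A=f(623,270,.034);B=f(586,422,.034); print('caps',A,B,(A+B)/2, 'ang',np.degrees(np.arctan2(*(A-B)[1::-1])))
b1,b2=f(561,345,.02),f(643,360,.02); print(b1,b2,(b1+b2)/2,b1-b2)
d=(A-B)[:2]; togo([*((A+B)/2)[:2],.15],[-d[1],d[0]])
E
```

```text
tray [0.48592837 0.11898516 0.016     ] [[0.5354, 0.1684, 0.016], [0.5356, 0.0702, 0.016], [0.4367, 0.0699, 0.016], [0.436, 0.1674, 0.016]]
caps [ 0.58933689 -0.09369473  0.034     ] [ 0.51907508 -0.07546889  0.034     ] [ 0.55420599 -0.08458181  0.034     ] ang -14.541951488779645
[ 0.55772668 -0.06582717  0.02      ] [ 0.55020624 -0.10385041  0.02      ] [ 0.55396646 -0.08483879  0.02      ] [0.00752044 0.03802323 0.        ]
shift [-14.516  13.972   2.034] turn [0.    0.007 0.137] pos [0.1423 0.6082 0.2306] w 0.0852 F [ 0.49  0.62 -0.51] t 0.1
```

>>> {"method": "play_rows", "body": {"motion": [[[-0.9,0.87,0,0,0,0,1],[-0.9,0.87,0,0,0,0,1],[-0.9,0.87,0,0,0,0,1],[-0.9,0.87,0,0,0,0,1],[-0.9,0.87,0,0,0,0,1],[-0.9,0.87,0,0,0,0,1],[-0.9,0.87,0,0,0,0,1],[-0.9,0.87,0,0,0,0,1],[-0.9,0.87,0,0,0,0,1],[-0.9,0.87,0,0,0,0,1],[-0.9,0.87,0,0,0,0,1],[-0.9,0.87,0,0,0,0.13,1]]]}}

```text
t: 1.6
position: [0.451, 0.0913, 0.2312]
tcp_rot: [[0.25, 0.968, -0.0], [0.968, -0.25, 0.0], [0.0, -0.0, -1.0]]
force: [-0.1, -0.4, -0.9]
width: 0.0855
```

>>> {"method": "play_rows", "body": {"motion": [[[-0.9,0.87,0.3,0,0,0,1],[-0.9,0.87,0.3,0,0,0,1],[-0.9,0.87,0.3,0,0,0,1],[0,0,0.4,0,0,0,1],[0,0,0.4,0,0,0,1],[0,0,0,0,0,0,1],[0,0,0,0,0,0,1]]]}}

```text
t: 2.48
position: [0.5247, -0.0369, 0.1637]
tcp_rot: [[0.248, 0.969, 0.0], [0.969, -0.248, 0.001], [0.001, 0.0, -1.0]]
force: [-0.2, -0.3, -0.5]
width: 0.0856
```

```bash
python3 - <<'E'
from h import *
togo([.554,-.0847,.15],[.251,.968])
c=get_calibration('wrist'); im,d=snapshot('wrist'); np.savez('w1',im=im,d=d,**c); save('w1.png',im,1.4)
E
```

```text
shift [-0.976  1.006  0.342] turn [ 0.001 -0.004  0.015] pos [ 0.5247 -0.0369  0.1637] w 0.0856 F [-0.16 -0.29 -0.52] t 2.475
```

View pics/w1.png

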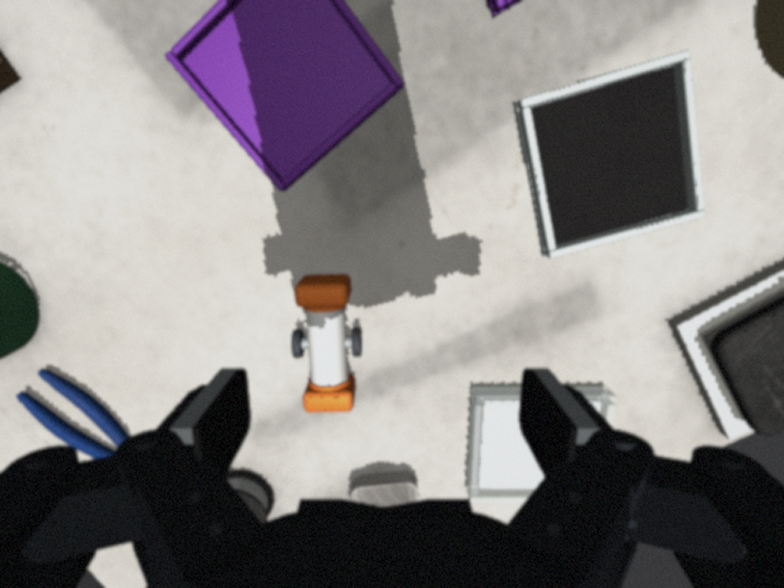

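```bash
python3 - <<'E'
from h import *
w=np.load('w1.npz'); f=lambda u,v,z: ray(w,u/1.4,v/1.4,z)
a,b=f(298,342,.019),f(355,341,.019); print(a,b,(a+b)/2,np.linalg.norm(a-b))
print('tube dir',f(323,282,.034),f(329,396,.034))
R=[f(*q,.016) for q in[(519,103),(686,56),(702,211),(549,254)]]; print('tray',np.mean(R,0),np.round(R,4).tolist())
m=(a+b)/2; togo([*m[:2],.1],(a-b)[:2])
E
```

```text
[ 0.55144065 -0.1038652   0.019     ] [ 0.56034006 -0.06620949  0.019     ] [ 0.55589036 -0.08503734  0.019     ] 0.03869305019860371
tube dir [ 0.5125838  -0.07269365  0.034     ] [ 0.58838123 -0.09088234  0.034     ]
tray [0.48619776 0.11882823 0.016     ] [[0.4399, 0.0681, 0.016], [0.439, 0.1664, 0.016], [0.5313, 0.1695, 0.016], [0.5346, 0.0713, 0.016]]
shift [-0.971  1.047  1.598] turn [ 0.004 -0.005 -0.11 ] pos [ 0.5249 -0.037   0.1639] w 0.0856 F [-0.02  0.26 -0.34] t 2.525
```

>>> {"method": "play_rows", "body": {"motion": [[[-0.49,0.52,0.5,0,0,0,1],[-0.48,0.52,0.5,0,0,0,1],[0,0,0.6,0,0,0,1],[0,0,0.6,0,0,0,1],[0,0,0.5,0,0,0,1],[0,0,0,0,0,0,1],[0,0,0,0,0,0,1]]]}}

```text
t: 3.4
position: [0.5559, -0.0858, 0.0562]
tcp_rot: [[0.25, 0.968, 0.001], [0.968, -0.25, 0.0], [0.0, 0.001, -1.0]]
force: [-0.4, -0.1, 0.6]
width: 0.0858
```

```bash
python3 - <<'E'
from h import *
togo([.5552,-.0849,.001],[.248,.969])
im,d=snapshot('wrist'); save('w2.png',im,1.4)
E
```

```text
shift [ 0.016 -0.023  1.38 ] turn [ 0.007 -0.002 -0.01 ] pos [ 0.5559 -0.0858  0.0562] w 0.0858 F [-0.41 -0.13  0.56] t 3.4
```

View pics/w2.png

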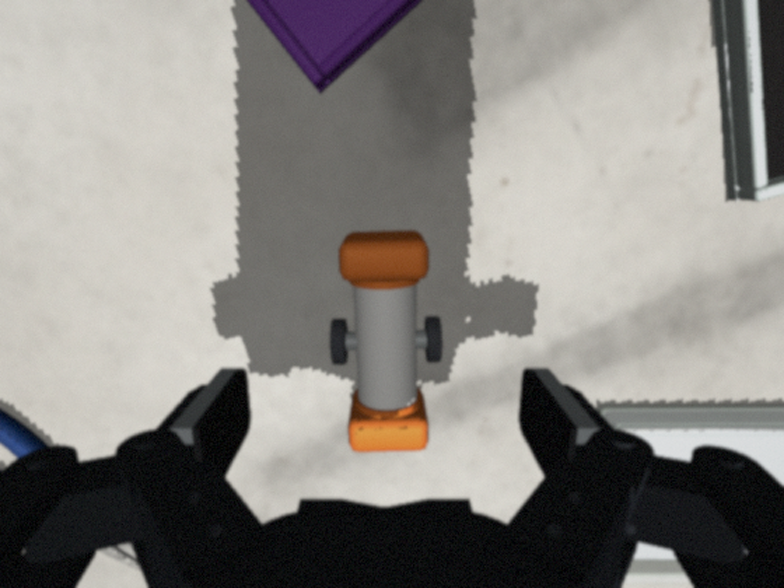

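The view shows the float centred between the pads, with buttons at (339,341) and (433,339). Checking the fore-aft offset.

```bash
python3 - <<'E'
from h import *
w=get_calibration('wrist'); f=lambda u,v,z: ray(w,u/1.4,v/1.4,z)
a,b=f(339,341,.018),f(433,339,.018); m=(a+b)/2; print(m,np.linalg.norm(a-b)); togo([*m[:2],.001],(b-a)[:2])
E
```

```text
[ 0.55714798 -0.0850501   0.018     ] 0.04016435029341532
shift [0.024 0.021 1.384] turn [ 0.009 -0.003 -0.131] pos [ 0.556  -0.0858  0.0563] w 0.0853 F [ 0.34 -0.51 -0.24] t 3.45
```

Good to about 1 mm. Descend and pinch.

>>> {"method": "play_rows", "body": {"motion": [[[0.02,0,0.5,0,0,0,1],[0,0,0.5,0,0,0,1],[0,0,0.36,0,0,0,1],[0,0,0,0,0,0,1],[0,0,0,0,0,0,0.4],[0,0,0,0,0,0,0.4],[0,0,0,0,0,0,0.4],[0,0,0,0,0,0,0.4],[0,0,0,0,0,0,0.4],[0,0,0,0,0,0,0.4]]], "squeeze": 40}}

```text
t: 4.7
position: [0.556, -0.0851, 0.0017]
tcp_rot: [[0.25, 0.968, 0.001], [0.968, -0.25, 0.0], [0.001, 0.001, -1.0]]
force: [-1.5, 0.1, 6.2]
width: 0.0454
```

>>> {"method": "play_rows", "body": {"motion": [[[0,0,-0.15,0,0,0,0.4],[0,0,-0.3,0,0,0,0.4],[0,0,-0.5,0,0,0,0.4],[0,0,-0.5,0,0,0,0.4],[0,0,-0.5,0,0,0,0.4],[0,0,-0.5,0,0,0,0.4],[0,0,-0.3,0,0,0,0.4],[0,0,0,0,0,0,0.4],[0,0,0,0,0,0,0.4],[0,0,0,0,0,0,0.4],[0,0,0,0,0,0,0.4],[0,0,0,0,0,0,0.4]]]}}

```text
t: 6.2
position: [0.5554, -0.085, 0.1106]
tcp_rot: [[0.25, 0.968, -0.0], [0.968, -0.25, -0.0], [-0.0, -0.0, -1.0]]
force: [0.1, -0.1, -2.1]
width: 0.045
```

```bash
python3 - <<'E'
from h import *
togo([.486,.119,.15],[0,1])
im,d=snapshot('wrist'); i2,_=snapshot('scene'); save('w3.png',np.hstack([im[:,:],cv2.resize(i2[80:290,200:340],(280,420))]),.95)
E
```

```text
shift [ 4.506 -2.954 -0.983] turn [-0.002  0.    -1.447] pos [ 0.5554 -0.085   0.1106] w 0.045 F [ 0.11 -0.07 -2.14] t 6.2
```

View pics/w3.png

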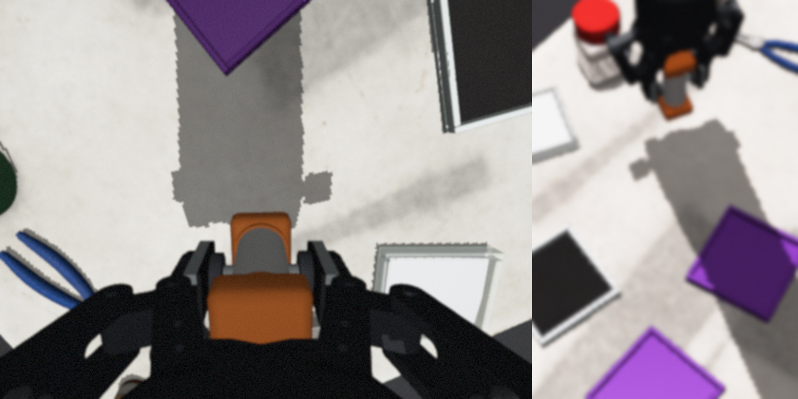

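The float hangs vertical between the fingers (wrist view, about (262,270)), with 2.1 N of weight on the tool. Moving over the tray.

>>> {"method": "play_rows", "body": {"motion": [[[0.3,-0.2,0,0,0,0,0.4],[0.5,-0.33,0,0,0,0,0.4],[0.6,-0.39,0,0,0,0,0.4],[0.6,-0.39,0,0,0,0,0.4],[0.6,-0.39,0,0,0,0,0.4],[0.6,-0.39,0,0,0,0,0.4],[0.6,-0.39,0,0,0,0,0.4],[0.4,-0.26,0,0,0,0,0.4],[0.2,-0.14,0,0,0,0,0.4],[0.1,-0.07,0,0,0,0,0.4]]]}}

```text
t: 7.55
position: [0.4859, 0.1192, 0.111]
tcp_rot: [[0.249, 0.968, 0.0], [0.968, -0.249, 0.0], [0.0, 0.0, -1.0]]
force: [-0.7, 0.2, -2.3]
width: 0.0453
```

>>> {"method": "play_rows", "body": {"motion": [[[0,0,0,0,0,-0.3,0.4],[0,0,0,0,0,-0.45,0.4],[0,0,0,0,0,-0.4,0.4],[0,0,0,0,0,-0.3,0.4],[0,0,0,0,0,0,0.4],[0,0,0,0,0,0,0.4],[0,0,0,0,0,0,0.4],[0,0,0,0,0,0,0.4]]]}}

```text
t: 8.55
position: [0.4862, 0.1187, 0.1109]
tcp_rot: [[-0.0, 1.0, 0.0], [1.0, 0.0, 0.0], [0.0, 0.0, -1.0]]
force: [-0.2, -0.8, -2.3]
width: 0.0452
```

```bash
python3 - <<'E'
from h import *
togo([.486,.119,.04],[0,1])
im,d=snapshot('wrist'); i2,_=snapshot('scene'); save('w4.png',np.hstack([im[:,:],cv2.resize(i2[80:290,150:290],(280,420))]),.95)
E
```

```text
shift [ 0.006 -0.005  1.773] turn [ 0.    -0.     0.001] pos [0.4862 0.1187 0.1109] w 0.0452 F [-0.23 -0.8  -2.32] t 8.55
```

View pics/w4.png

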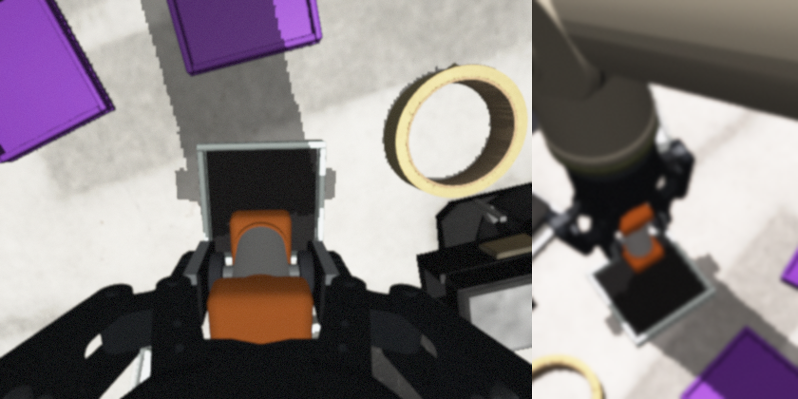

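>>> {"method": "play_rows", "body": {"motion": [[[0,0,0.4,0,0,0,0.4],[0,0,0.5,0,0,0,0.4],[0,0,0.4,0,0,0,0.4],[0,0,0.25,0,0,0,0.4],[0,0,0.15,0,0,0,0.4],[0,0,0,0,0,0,0.4],[0,0,0,0,0,0,0.4],[0,0,0,0,0,0,0.4],[0,0,0,0,0,0,0.4]]]}}

```text
t: 9.78
position: [0.4864, 0.1189, 0.0432]
tcp_rot: [[-0.001, 1.0, 0.0], [1.0, 0.001, 0.0], [0.0, 0.0, -1.0]]
force: [0.3, -0.5, -2.0]
width: 0.0453
```

>>> {"method": "play_rows", "body": {"motion": [[[0,0,0.06,0,0,0,0.4],[0,0,0,0,0,0,0.4]]]}}

```text
t: 10.02
position: [0.486, 0.1187, 0.0403]
tcp_rot: [[-0.001, 1.0, -0.0], [1.0, 0.001, -0.0], [-0.0, -0.0, -1.0]]
force: [-0.2, 0.2, -1.3]
width: 0.0452
```

>>> {"method": "play_rows", "body": {"motion": [[[0,0,0.04,0,0,0,0.4],[0,0,0,0,0,0,0.4]]]}}

```text
t: 10.28
position: [0.4861, 0.1187, 0.0387]
tcp_rot: [[-0.001, 1.0, -0.0], [1.0, 0.001, -0.0], [-0.0, -0.0, -1.0]]
force: [-0.4, 0.2, -2.3]
width: 0.0453
```

>>> {"method": "play_rows", "body": {"motion": [[[0,0,0.025,0,0,0,0.4],[0,0,0,0,0,0,0.4]]]}}

```text
t: 10.52
position: [0.4862, 0.1188, 0.0379]
tcp_rot: [[-0.001, 1.0, 0.0], [1.0, 0.001, 0.0], [0.0, 0.0, -1.0]]
force: [-0.1, -0.4, -1.5]
width: 0.0452
```

>>> {"method": "play_rows", "body": {"motion": [[[0,0,0.025,0,0,0,0.4],[0,0,0,0,0,0,0.4]]]}}

```text
t: 10.78
position: [0.4867, 0.1189, 0.0377]
tcp_rot: [[-0.0, 1.0, 0.001], [1.0, 0.0, 0.001], [0.001, 0.001, -1.0]]
force: [-2.6, -2.0, 9.0]
width: 0.045
```

Contact came at the predicted height (+9 N). Ease off, then open gradually.

>>> {"method": "play_rows", "body": {"motion": [[[0,0,-0.015,0,0,0,0.4],[0,0,0,0,0,0,0.5],[0,0,0,0,0,0,0.58],[0,0,0,0,0,0,0.66],[0,0,0,0,0,0,0.76],[0,0,0,0,0,0,0.9],[0,0,0,0,0,0,1],[0,0,0,0,0,0,1],[0,0,0,0,0,0,1]]], "squeeze": 20}}

```text
t: 11.9
position: [0.4862, 0.1188, 0.0375]
tcp_rot: [[-0.001, 1.0, 0.0], [1.0, 0.001, 0.0], [0.0, 0.0, -1.0]]
force: [-0.0, -0.2, -0.5]
width: 0.0853
```

```bash
python3 - <<'E'
from h import *
togo([.486,.119,.2],[0,1])
im,d=snapshot('wrist'); i2,_=snapshot('scene'); save('w5.png',np.hstack([im[:,:],cv2.resize(i2[120:330,150:290],(280,420))]),.95)
E
```

```text
shift [ 0.006 -0.005 -4.063] turn [ 0.    -0.001  0.003] pos [0.4862 0.1188 0.0375] w 0.0853 F [-0.04 -0.18 -0.5 ] t 11.9
```

View pics/w5.png

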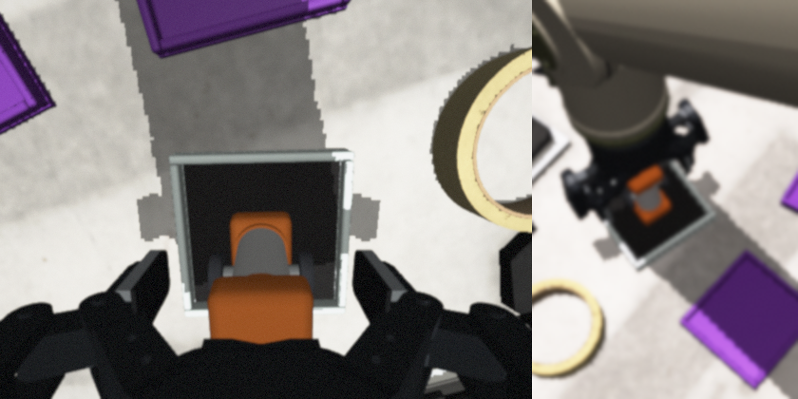

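It stands free with the fingers clear. Raise straight up, then move aside.

>>> {"method": "play_rows", "body": {"motion": [[[0,0,-0.25,0,0,0,1],[0,0,-0.5,0,0,0,1],[0,0,-0.6,0,0,0,1],[0,0,-0.6,0,0,0,1],[0,0,-0.6,0,0,0,1],[0,0,-0.6,0,0,0,1],[0,0,-0.5,0,0,0,1],[-0.6,0,-0.3,0,0,0,1],[-0.8,0,0,0,0,0,1],[-0.8,0,0,0,0,0,1],[-0.6,0,0,0,0,0,1],[0,0,0,0,0,0,1]]]}}

```text
t: 13.5
position: [0.4859, 0.0037, 0.1958]
tcp_rot: [[0.004, 1.0, 0.0], [1.0, -0.004, 0.0], [0.0, 0.0, -1.0]]
force: [1.0, 1.6, 0.0]
width: 0.0855
```

```bash
python3 - <<'E'
from h import *
togo([.486,.119,.2],[0,1])
im,d=snapshot('top'); c=get_calibration('top'); i2,_=snapshot('scene'); save('end.png',np.hstack([im[140:240,160:280],i2[160:260,150:270]]),3.3)
m=np.zeros(d.shape,bool)
P=np.array([world(c,d,u,v) for v in range(140,230) for u in range(170,280) if d[v,u]>0])
s=P[(abs(P[:,2]-.098)<.005)&(abs(P[:,0]-.486)<.05)&(abs(P[:,1]-.119)<.05)]; print(len(s),s.min(0),s.max(0),np.median(s,0))
E
```

```text
shift [ 2.883 -0.01  -0.104] turn [ 0.001 -0.    -0.023] pos [0.4859 0.0037 0.1958] w 0.0855 F [0.95 1.61 0.02] t 13.5
367 [0.47071653 0.10365695 0.09309389] [0.50528496 0.1376036  0.10236205] [0.48718819 0.12035985 0.09739034]
```

View pics/end.png

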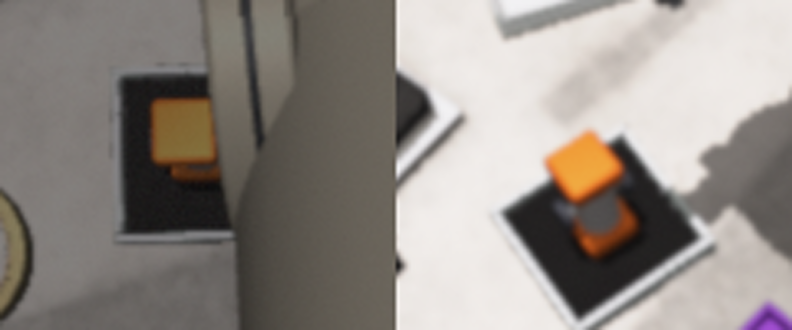

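The float stands upright in the tray. Its top is at z = 0.097 (0.098 expected) and its centre at (0.487, 0.120), about 1.5 mm from the tray's middle at (0.486, 0.119). The arm is clear, so I'm handing in.

```bash
python3 -c "
from rig import manip; print(manip.hand_in())"
```

```text
the job is handed in; nothing more can be done
None
```

The float is standing upright in the middle of the aluminium tray with the dark mat, and the job is handed in (last clock reading about 13.6 s of the 51 s allowed). I pinched it by its steel buttons, lifted it so the heavy end swung down, lowered it until it touched the mat, then let go and moved the arm clear.

- **Upright:** the last pictures show it standing free. The depth reading puts its top at 97 mm, where 98 mm is expected.
- **Centred:** its middle is about 1.5 mm from the tray's middle.
- **Forces:** the highest wrist force reported at the end of a move was about 10 N, when the float touched the mat. There was also about 6 N while pinching, possibly the fingertips lightly touching the bench.
- **Heavy end:** I took the end that swung down as the heavy one. It hung vertical in the pictures, with about 2 N of weight on the tool, but I didn't check it any other way.

No check failed or disagreed.

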